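# Slide the spare module into the free bay of the test dock

## Robot

A 6-joint arm with a two-finger parallel gripper is mounted at the origin on the work surface. World frame = base frame: x ahead of the robot, y to its left, z up, the work surface at z = 0. Lengths are in mm, angles in rad, forces in N, time in s.
With the tool pointing down it reaches from about 300 to 950 mm from the base axis. Payload 3.1 kg.
Tool frame: the origin (TCP) lies between the finger pads; the fingertips stand 25 mm ahead of it and the grasp point (between the pads) lies 6 mm ahead of it; y points along the fingers, x is the direction in which the jaws open and shut, and the axes are right-handed (so a half turn about y gives the same grasp; the last joint's range is limited). The gripper opens to 85 mm and grips with 20 to 120 N. Pads are 22 mm wide; open, the fingers measure 114 mm over their backs; the gripper's body (76 mm by 85 mm) begins 54 mm behind the grasp point. The pads swing forward as they close: fully open they stand 13 mm farther back than shut.
Start: joints at [-1.306, 0.308, 1.634, -0, 1.2, -0.07], TCP at [205.336, -590.313, 219.272] pointing down, gripper open.
Joint ranges: [-3.06, 3.06], [-0.79, 1.96], [0.05, 2.63], [-1.19, 4.34], [0.05, 2.64], [-2.94, 2.94]. Speed limits (rad/s): [2.79, 2.79, 3.14, 3.14, 3.14, 3.14].

## Interface

Orientations are given as a unit quaternion [w, x, y, z].
In Python, from plant import arm gives the robot as it stands. The module is installed in compiled form; this text tells all that it offers.
- The arm moves only by the tool servo_tool, never from a script. Its argument "rows" is a list of rows, each a list of 2 entries, a list of its own where there are three numbers: the shift along the tool's x, y, z in cm, then the turn about the tool's y in rad. A call has 1 to 5 rows; each row is the pose to reach, as a shift and turn from the pose commanded when the call began, along the tool's axes at that moment; what a row does not reach only later rows make up. A row lasts 1/12 s, in which the tool goes at most 41.7 mm and 7.16 degrees, less where a joint would pass 70% of its speed; a pose out of reach is approached as far as the arm can. A call with a gripper value outside its range is refused whole. "gripper" is the closure, from 0 (fully open) to 1 (shut), set as the call begins (left out, the last holds). The fingers move at their own pace and stop on an object; the grip force is fixed at half the most. Time passes only in rows, so rows that repeat a pose let the fingers close. It gives the time, the measured TCP pose, the force and the opening at its end, in the units of the state.
- arm.read_state(): the state, without advancing time (a new reading comes with each control period).
- arm.camera(name): name is "scene" or "top" or "wrist"; returns the picture (480x640x3 uint8, red, green, blue); there is no depth.
- arm.get_calibration(name): a dict with "vfov" (degrees; the focal length in pixels is half the picture's height over the tangent of half this angle, whatever the lens; pixels are square), "cx", "cy" (the principal point, pixels), "world_from_camera" (4x4, takes a point from camera to world coordinates); the wrist camera has in their place "T_tool_cam" (4x4, takes a point from camera to tool coordinates, whose origin is the TCP and whose axes are the tool frame's). Camera axes: x right, y up, looking along -z (the intrinsics and any distortion apply to the point x, -y, -z); pixel columns grow to the right and rows downward; lengths in mm; the calibration is good to about 2 mm. A picture is of the moment at which its call begins: read the wrist's pose just before it. get_calibration takes no time and is no camera call.
- arm.finish_job(): hands the job in, once; it reports no verdict.
The state is a dict: "time_s": time; "joint_pos": joint angles; "joint_velocities": joint speeds; "effort": joint torques, N m; "eef_pos": TCP position; "orientation": TCP orientation; "ft_force": force on the tool from outside, world axes, zero at the start; "torque": the same for the moment, N m; "opening": opening from 0.0 (shut) to 1.0 (fully open).
Only numpy, scipy, OpenCV 4.12 (cv2) and the standard library are available. Lean on these libraries where they do the work, as an engineer would, in place of code of your own. Each camera call takes 0.05 s, during which the arm holds its last target.

## Task

Of the three spare plug-in units lying loose on the bench, take the low, narrow one (the only one that fits) by its upright grip plate and slide it, nose first, under the hood into the empty bay of the test dock, all the way in until its nose meets the stop, lying flat on the bay floor. Leave the two other spare units where they are, and let go of the module.

Things in the scene. Friction and masses are not known exactly. Their poses are not given: they have to be found in the camera images.
- module: Unit to load (sizes in mm): 150 long x 56 wide x 38 high, 0.5 kg. Origin: centre of underside, z up, nose face at x = +75; starts on the bench, nose away from the robot (yaw within 0.3 rad), in one of three places. Light aluminium front; dark steel rear block holds the weight. Upright black grip plate on it, 34 long (x), 12 thick (y), z = 38 to 78, centred at x = -45, y = 0, above the centre of mass.
- bay_stop: Stop (mm) in the dock's empty bay. Origin: on bay floor (3 above bench), bay centre line, at the stop's face; +x into the dock, away from robot. Hood front edge at x = -80; inside, bay is 76 wide, 58 high; hood top at z = 61. Open apron out to x = -155, ribs 10 high at y = +-46. Fixed units like the module sit home in the other two bays, 92 apart. Home: module origin at x = -75, same heading.
- wide_unit: Spare to leave alone (sizes in mm): same form, length, height (38, grip plate to 78) as the module, but 88 wide, too wide for the bay; 0.8 kg. Origin: centre of the underside; +x towards its nose. On the bench, in another of the three places.
- tall_unit: Spare to leave alone (sizes in mm): same form, length and width as the module, but its body is 68 high, too tall for the hood; grip plate from z = 68 to 102; 0.8 kg. Origin: centre of the underside; +x towards its nose. On the bench, in another of the three places.
Not all that is in view belongs to the job. Leave any red look-alike of the module alone.

How it is judged:
By the outcome, as a careful person would: the job done as asked, in the order asked, and still so for the second after the job is handed in, with the robot touching nothing.
It also fails if it takes over 40 s, if anything falls off the work surface, if the arm or the gripper's body presses on something with over 40 N, if the wrist force passes 120 N, or if a joint passes its speed limit or range.

## Working session

There is one attempt and no reset: what is moved stays moved. The work goes in short steps, Python scripts to look and compute and a tool call to move; the robot and the scene stay as the last step left them, time stands still between calls to the robot, and variables do not carry over. Pictures are saved under pics/ and viewed, and the job is handed in when it is done.

Besides the shell and the picture viewer there is one more tool, called after ">>>" in YAML: its name, and indented under it one key for each argument. servo_tool: Moves the arm, as the interface text tells. Its arguments: {"type":"object","properties":{"rows":{"type":"array","items":{"type":"array"}},"gripper":{"type":"number"}},"required":["rows"]}

```bash
mkdir -p pics
python3 - <<'E'
from plant import arm
import cv2,json,numpy as np
np.set_printoptions(precision=4,suppress=True)
print(arm.read_state())
for n in ["scene","top","wrist"]:
    print(n,arm.get_calibration(n))
    cv2.imwrite(f"pics/{n}0.png",arm.camera(n)[:,:,::-1])
E
```

```text
{'time_s': 0.0, 'joint_pos': array([-1.3057,  0.309 ,  1.6352, -0.    ,  1.1997, -0.0697]), 'joint_velocities': array([-0.0001, -0.001 ,  0.0008, -0.0001, -0.0012,  0.0002]), 'effort': array([ -0.0018, -41.5259, -27.6668,  -0.0002,   0.0103,  -0.    ]), 'eef_pos': array([ 205.0985, -589.4755,  218.0256]), 'orientation': array([ 0.5768, -0.5758,  0.4103, -0.4091]), 'ft_force': array([ 1.0028,  0.1061, -0.3203]), 'torque': array([-0.026 ,  0.0874, -0.003 ]), 'opening': 0.9999129247456383}
scene {'vfov': 57.78942926290749, 'cx': 318.9908805419098, 'cy': 239.44869469773218, 'world_from_camera': array([[   0.6939,   -0.3518,    0.6283, 1081.7512],
       [   0.7196,    0.3693,   -0.588 , -554.0905],
       [  -0.0252,    0.8601,    0.5095,  494.6122],
       [   0.    ,    0.    ,    0.    ,    1.    ]])}
top {'vfov': 44.74679124236198, 'cx': 315.1983671277439, 'cy': 240.87275392309897, 'world_from_camera': array([[   0.0098,    0.9873,   -0.1587,  326.3052],
       [  -0.9996,    0.0138,    0.0237,  -29.3543],
       [   0.0256,    0.1584,    0.987 , 1063.2121],
       [   0.    ,    0.    ,    0.    ,    1.    ]])}
wrist {'vfov': 61.26048733349235, 'cx': 324.5930701443542, 'cy': 237.33468389684492, 'T_tool_cam': array([[   1.    ,   -0.0011,   -0.0008,    0.4776],
       [  -0.0005,    0.3146,   -0.9492, -154.6439],
       [   0.0013,    0.9492,    0.3146,   80.5569],
       [   0.    ,    0.    ,    0.    ,    1.    ]])}
```

View pics/scene0.png

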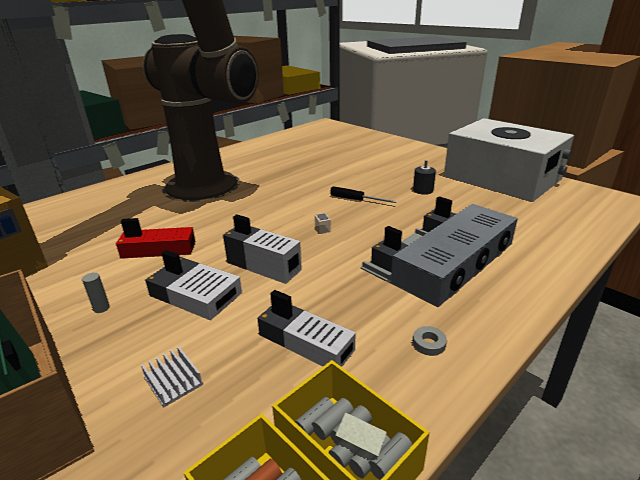

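View pics/top0.png

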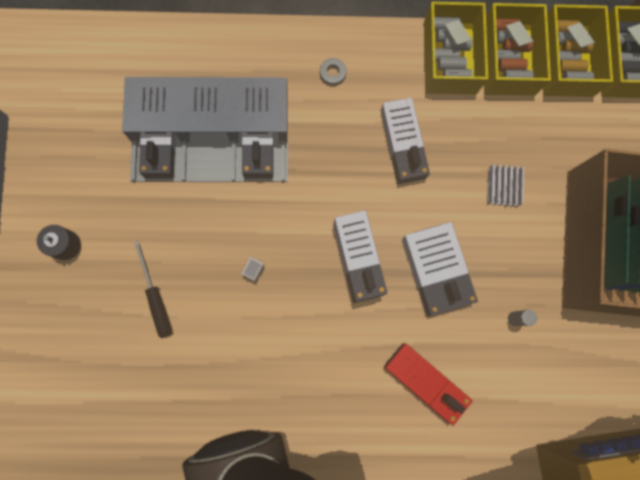

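View pics/wrist0.png

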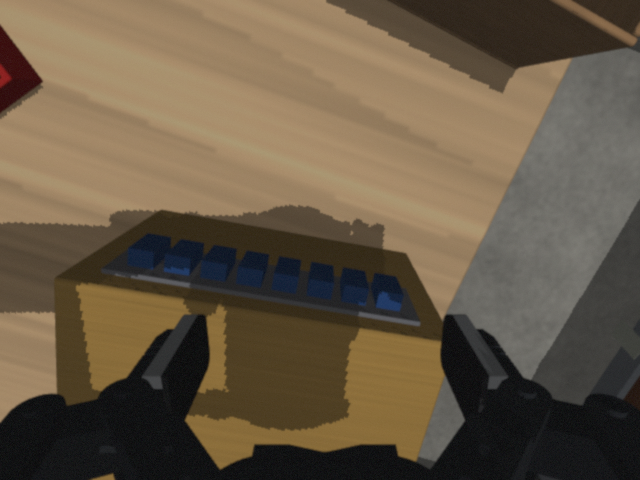

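Run:
```python
import cv2,numpy as np
t=cv2.imread("pics/top0.png");s=cv2.imread("pics/scene0.png")
a=cv2.resize(t[85:320,330:485],None,fx=2.4,fy=2.4,interpolation=cv2.INTER_CUBIC)
b=cv2.resize(s[205:370,140:365],(400,293),interpolation=cv2.INTER_CUBIC)
o=np.zeros((600,800,3),np.uint8);o[:a.shape[0],:a.shape[1]]=a;o[:293,390:790]=b
cv2.imwrite("pics/crop1.png",o)
a=cv2.resize(t[70:190,115:295],(800,533),interpolation=cv2.INTER_CUBIC)
cv2.imwrite("pics/crop2.png",a)
```

```text
(no output)
```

View pics/crop1.png

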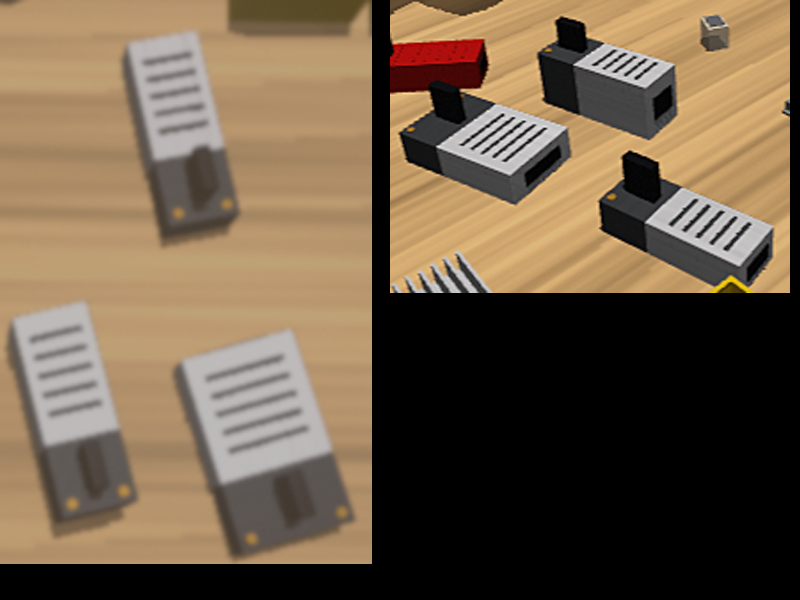

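View pics/crop2.png

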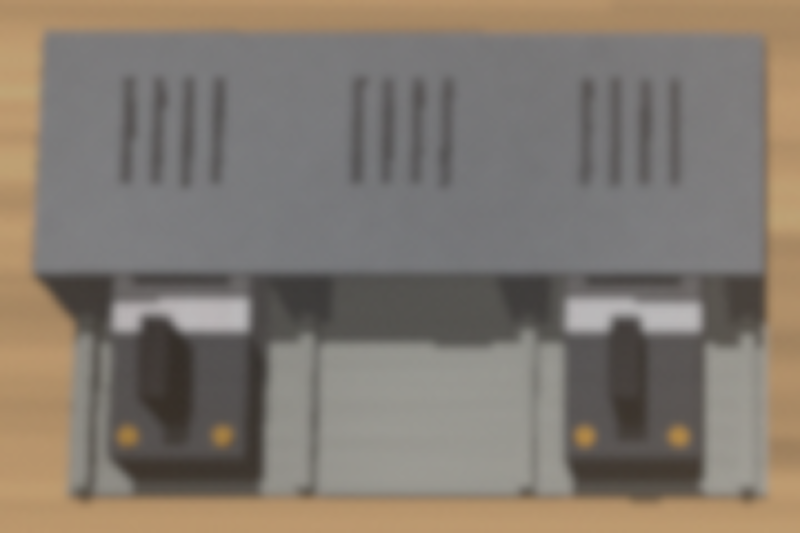

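```bash
cat > h.py <<'E'
import numpy as np,cv2
from plant import arm
np.set_printoptions(precision=2,suppress=True)
def K(c):
    f=240/np.tan(np.radians(c['vfov'])/2); return f,c['cx'],c['cy']
def ray(name,uv,T=None):
    c=arm.get_calibration(name); f,cx,cy=K(c)
    T=c['world_from_camera'] if T is None else T@c['T_tool_cam']
    d=np.array([(uv[0]-cx)/f,-(uv[1]-cy)/f,-1.]); d=T[:3,:3]@d
    return T[:3,3],d/np.linalg.norm(d)
def onz(name,uv,z,T=None):
    o,d=ray(name,uv,T); return o+d*(z-o[2])/d[2]
def proj(name,P,T=None):
    c=arm.get_calibration(name); f,cx,cy=K(c)
    T=c['world_from_camera'] if T is None else T@c['T_tool_cam']
    p=np.linalg.inv(T)@np.append(P,1.); return np.array([cx+f*p[0]/-p[2],cy-f*p[1]/-p[2]])
def tri(rays):
    A=np.zeros((3,3));b=np.zeros(3)
    for o,d in rays:
        M=np.eye(3)-np.outer(d,d);A+=M;b+=M@o
    x=np.linalg.solve(A,b); return x,[np.linalg.norm((np.eye(3)-np.outer(d,d))@(x-o)) for o,d in rays]
def toolT(s):
    from scipy.spatial.transform import Rotation as R
    q=s['orientation'];T=np.eye(4);T[:3,:3]=R.from_quat([q[1],q[2],q[3],q[0]]).as_matrix();T[:3,3]=s['eef_pos'];return T
E
python3 - <<'E'
from h import *
t=cv2.imread("pics/top0.png")
hsv=cv2.cvtColor(t,cv2.COLOR_BGR2HSV)
m=((hsv[...,1]<30)&(hsv[...,2]>120)).astype(np.uint8)
m=cv2.morphologyEx(m,cv2.MORPH_CLOSE,np.ones((7,7)))
for n,(x0,y0,x1,y1),z in [("A",(375,90,435,190),38),("B",(330,205,390,305),68),("C",(400,215,480,320),38)]:
    mm=np.zeros_like(m);mm[y0:y1,x0:x1]=m[y0:y1,x0:x1]
    c=max(cv2.findContours(mm,0,2)[0],key=cv2.contourArea)
    P=np.array([onz("top",p,z)[:2] for p in c[:,0]+0.0],np.float32)
    r=cv2.minAreaRect(P);print(n,r)
print("dock apron",onz("top",(131.2,181.4),3),onz("top",(287.1,180.9),3))
print("hood",onz("top",(122.9,131.2),61),onz("top",(286.9,131.7),61))
# ribs ends near bay crop2 (310,495),(528,495)
for x in (310,528): print("rib",onz("top",(115+x/4.444,70+495/4.444),8))
s=lambda x,y:(330+x/2.4,85+y/2.4)
print("screws A",onz("top",s(178,213),38),onz("top",s(226,204),38))
E
```

```text
A ((710.4830322265625, -212.74232482910156), (96.331298828125, 55.90214920043945), 12.131717681884766)
B ((487.6354675292969, -124.70144653320312), (96.58609771728516, 56.04258346557617), 14.531045913696289)
C ((470.0342102050781, -269.9483337402344), (96.9782485961914, 88.04673767089844), 17.225345611572266)
dock apron [603.84 288.17   3.  ] [609.63  -1.09   3.  ]
hood [680.34 290.92  61.  ] [684.95  -0.69  61.  ]
rib [604.2  188.22   8.  ]
rib [605.71  97.63   8.  ]
screws A [ 617.25 -214.89   38.  ] [ 624.94 -251.67   38.  ]
```

```bash
cat >> h.py <<'E'
def go(P,yaw,zap=None):
    """shift cm tool axes + turn to bring TCP to P with module-yaw"""
    s=arm.read_state();T=toolT(s)
    sh=T[:3,:3].T@(np.array(P)-T[:3,3])/10
    x=T[:3,0];cur=np.arctan2(x[1],x[0])+np.pi/2
    print("t",s['time_s'],"pos",s['eef_pos'],"cur yaw",round(cur,4),"F",s['ft_force'],"open",round(s['opening'],3))
    print("shift cm",sh,"turn",round(-(yaw-cur),4), "ydir",T[:3,1])
E
python3 -c "
from h import *
# view point: plate seen by camera
go([600,-236,200],.212)"
```

```text
t 0.15 pos [ 205.16 -589.67  218.31] cur yaw 0.3348 F [-0.63 -0.49  0.77] open 0.999
shift cm [-20.43   1.88  48.91] turn 0.1228 ydir [-0.  0. -1.]
```

Candidates (top-view pixels): narrow/low unit at (405,140); tall unit (360,257); wide unit (440,268); red look-alike (428,383); fixed units in the dock (155,155) and (257,157). The footprint at (405,140) measures 96x55.9 at z=38 and shows low sides in the crop, so it is the module. I'm moving to a viewing place above it.

>>> servo_tool:
  rows:
    - [[-1.4, 0, 3.5], 0.02]
    - [[-2.8, 0, 7.0], 0.05]
    - [[-4.3, 0, 10.5], 0.1]
    - [[-5.8, 0, 14.0], 0.123]
    - [[-7.3, 0, 17.5], 0.123]

```text
time_s: 0.57
eef_pos: [347.4, -462.4, 218.9]
orientation: [0.55, -0.55, 0.445, -0.445]
ft_force: [1.1, -1.4, -0.2]
opening: 1.003
```

```bash
python3 -c "
from h import *
go([600,-236,200],.212)"
```

```text
t 0.5667 pos [ 347.4  -462.39  218.89] cur yaw 0.2103 F [ 1.08 -1.36 -0.17] open 1.003
shift cm [-16.87   1.9   29.43] turn -0.0017 ydir [-0.  0. -1.]
```

>>> servo_tool:
  rows:
    - [[-1.9, 0, 3.4], 0]
    - [[-3.8, 0.5, 6.8], 0]
    - [[-5.7, 1.0, 10.2], 0]
    - [[-7.6, 1.0, 13.6], 0]
    - [[-9.5, 1.0, 17.0], 0]

```text
time_s: 0.98
eef_pos: [493.5, -333.4, 208.5]
orientation: [-0.55, 0.55, -0.445, 0.444]
ft_force: [-0.1, -0.2, 0.4]
opening: 1.002
```

>>> servo_tool:
  rows:
    - [[-1.9, 0, 3.2], 0]
    - [[-3.8, 0, 6.4], 0]
    - [[-5.7, 0, 9.4], 0]
    - [[-7.0, 0.5, 11.0], 0]
    - [[-7.0, 0.5, 11.0], 0]

```text
time_s: 1.4
eef_pos: [587.8, -239.5, 203.0]
orientation: [0.552, -0.55, 0.444, -0.442]
ft_force: [-1.3, -0.3, -1.0]
opening: 1.001
```

```bash
python3 -c "
from h import *
go([600,-236,200],.212)
T=toolT(arm.read_state()); im=arm.camera('wrist')[:,:,::-1]
np.save('T1.npy',T); cv2.imwrite('pics/w1.png',im)"
```

```text
t 1.4 pos [ 587.81 -239.45  203.05] cur yaw 0.2164 F [-1.32 -0.31 -1.01] open 1.001
shift cm [-0.07  0.31  1.26] turn 0.0044 ydir [-0.  0. -1.]
```

View pics/w1.png

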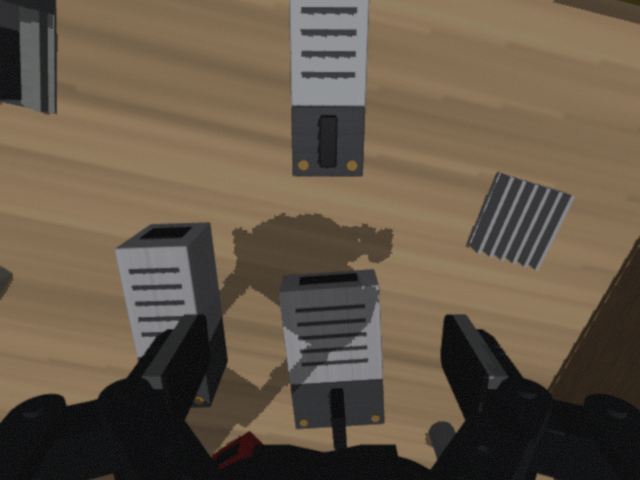

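Run:
```python
from h import *
T=np.load('T1.npy'); im=cv2.imread('pics/w1.png')
cv2.imwrite('pics/w1c.png',cv2.resize(im[90:190,270:390],None,fx=5,fy=5,interpolation=cv2.INTER_CUBIC))
for uv in [(319,115),(338,115),(338,166),(319,166)]: print(onz('wrist',uv,78,T))
for uv in [(303,165),(352,166),(292.5,106),(366,106),(292,175),(363,175)]: print(onz('wrist',uv,38,T))
```

```text
[ 658.53 -220.47   78.  ]
[ 661.25 -232.73   78.  ]
[ 628.57 -240.31   78.  ]
[ 625.75 -227.57   78.  ]
[ 617.94 -215.8    38.  ]
[ 625.49 -253.52   38.  ]
[ 659.39 -199.31   38.  ]
[ 671.31 -253.16   38.  ]
[ 608.35 -208.88   38.  ]
[ 620.49 -263.68   38.  ]
```

View pics/w1c.png

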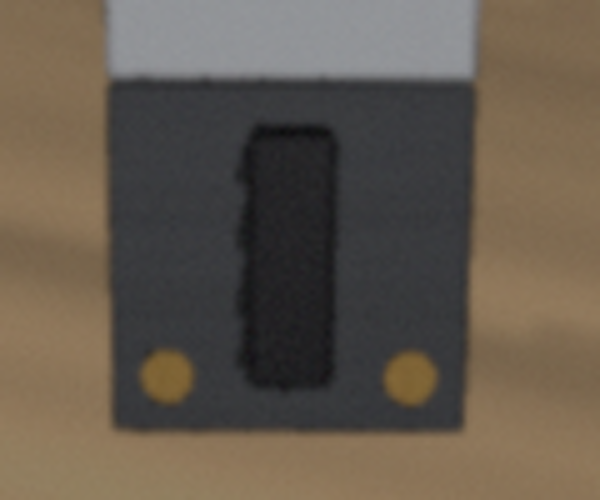

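```bash
python3 -c "
from h import *
T=np.load('T1.npy')
print(onz('wrist',(328.2,142.3),78,T))
go([643,-230,145],.217)
P=np.array([643,-230,78.]);T=toolT(arm.read_state());T[:3,3]=[643,-230,145];print(proj('wrist',P,T))"
```

```text
[ 642.64 -230.26   78.  ]
t 1.45 pos [ 586.25 -241.39  203.13] cur yaw 0.2156 F [ 0.19 -0.57 -0.96] open 1.002
shift cm [0.11 5.8  5.8 ] turn -0.0014 ydir [-0.  0. -1.]
[323.52 248.89]
```

>>> servo_tool:
  rows:
    - [[0, 1.5, 2.0], 0]
    - [[0.1, 3.5, 4.0], 0]
    - [[0.1, 5.8, 5.8], 0]
    - [[0.1, 5.8, 5.8], 0]
    - [[0.1, 5.8, 5.8], 0]

```text
time_s: 1.87
eef_pos: [640.4, -232.7, 143.6]
orientation: [-0.549, 0.551, -0.446, 0.443]
ft_force: [-0.1, 1.1, 0.4]
opening: 0.999
```

```bash
python3 -c "
from h import *
go([643,-230,68],.217)
T=toolT(arm.read_state()); im=arm.camera('wrist')[:,:,::-1]
np.save('T2.npy',T); cv2.imwrite('pics/w2.png',im)"
```

```text
t 1.8667 pos [ 640.43 -232.7   143.62] cur yaw 0.2115 F [-0.06  1.06  0.4 ] open 0.999
shift cm [-0.19  7.56  0.35] turn -0.0055 ydir [-0.01  0.   -1.  ]
```

View pics/w2.png

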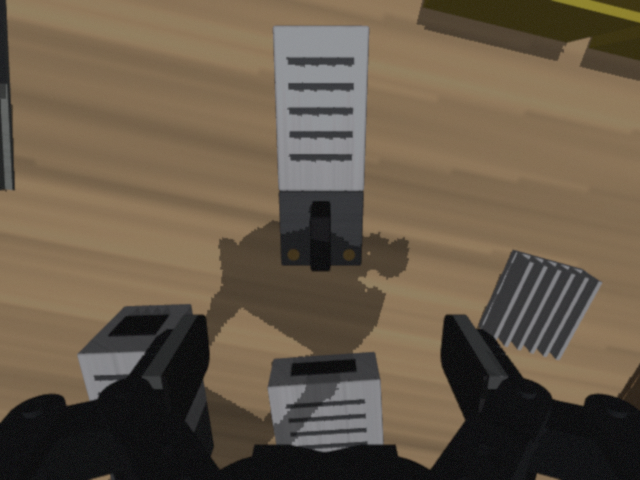

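Run:
```python
from h import *
im=cv2.imread('pics/w2.png')
c=cv2.resize(im[180:285,265:385],None,fx=5,fy=5,interpolation=cv2.INTER_CUBIC)
cv2.imwrite('pics/w2c.png',cv2.convertScaleAbs(c,alpha=2))
```

```text
(no output)
```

View pics/w2c.png

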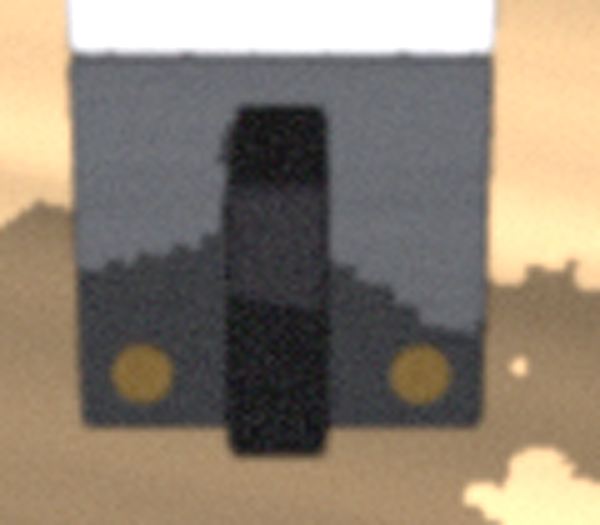

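Run:
```python
from h import *
T1=np.load('T1.npy');T2=np.load('T2.npy')
a=[(319.8,117.6),(336.6,117.6),(319.8,167),(336.6,167),(291.6,105.6),(365.2,105.6),(303.2,165.4),(352.2,165.4)]
b=[(310.2,217),(330.6,217),(311,271),(330.4,271),(279,191),(363.6,190.4),(293.4,254.8),(349,254.8)]
X=[]
for p,q in zip(a,b):
    x,r=tri([ray('wrist',p,T1),ray('wrist',q,T2)]);print(x,np.round(r,2));X.append(x)
print("plate top centre",np.mean(X[:4],0), "view2 @78",np.mean([onz('wrist',q,78,T2) for q in b[:4]],0))
for i,j in[(4,5),(6,7)]:
    P,Q=onz('wrist',b[i],38,T2),onz('wrist',b[j],38,T2);d=Q-P;print("v2 body",(P+Q)/2,np.linalg.norm(d),"yaw",np.arctan2(d[0],-d[1]))
```

```text
[ 656.94 -221.29   75.01] [0.02 0.02]
[ 659.4  -232.46   75.1 ] [0.18 0.18]
[ 625.02 -228.31   76.79] [0.03 0.03]
[ 627.55 -239.56   76.99] [0.03 0.03]
[ 659.55 -198.7    38.91] [0.03 0.03]
[ 671.45 -252.45   38.23] [0.04 0.04]
[ 617.74 -216.1    38.39] [0.08 0.08]
[ 626.12 -253.38   39.17] [0.07 0.07]
plate top centre [ 642.23 -230.41   75.97] view2 @78 [ 642.88 -230.33   78.  ]
v2 body [ 665.37 -225.56   38.  ] 55.10116774436943 yaw 0.22050165487419265
v2 body [ 621.64 -234.83   38.  ] 38.16952089653939 yaw 0.21368158876446414
```

```bash
python3 -c "
from h import *
go([642.6,-230.3,69],.217)"
```

```text
t 1.9167 pos [ 641.17 -233.31  145.53] cur yaw 0.2111 F [-0.14  0.27  0.9 ] open 1.004
shift cm [-0.26  7.65  0.22] turn -0.0059 ydir [-0.  0. -1.]
```

>>> servo_tool:
  rows:
    - [[-0.2, 1.5, 0.2], -0.005]
    - [[-0.2, 3.0, 0.2], -0.005]
    - [[-0.2, 4.0, 0.2], -0.005]
    - [[-0.2, 4.0, 0.2], -0.005]
    - [[-0.2, 4.0, 0.2], -0.005]

```text
time_s: 2.33
eef_pos: [642.7, -229.8, 104.7]
orientation: [-0.551, 0.551, -0.444, 0.442]
ft_force: [0.2, 0.2, -0.2]
opening: 0.997
```

```bash
python3 -c "
from h import *
go([642.6,-230.3,69],.217)
T=toolT(arm.read_state()); im=arm.camera('wrist')[:,:,::-1]
np.save('T3.npy',T); cv2.imwrite('pics/w3.png',im)
go([642.6,-230.3,69],.217)"
```

```text
t 2.3333 pos [ 642.69 -229.78  104.75] cur yaw 0.2166 F [ 0.17  0.23 -0.18] open 0.997
shift cm [ 0.05  3.57 -0.01] turn -0.0004 ydir [-0.  0. -1.]
t 2.3833 pos [ 643.64 -230.11  105.84] cur yaw 0.2166 F [ 0.76 -0.35 -0.07] open 1.001
shift cm [-0.    3.68 -0.1 ] turn -0.0004 ydir [-0.  0. -1.]
```

View pics/w3.png

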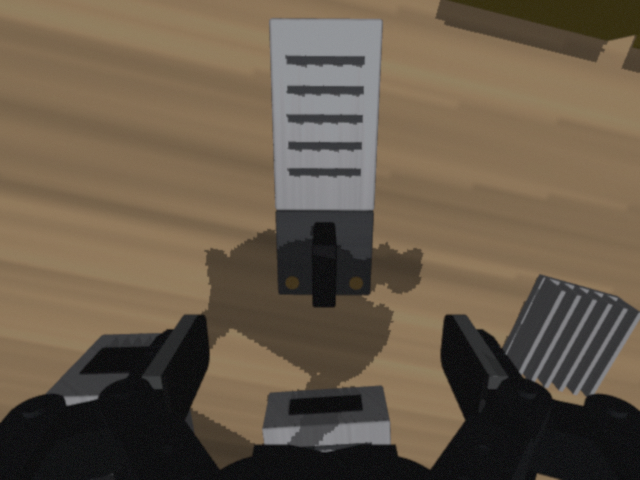

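>>> servo_tool:
  rows:
    - [[0, 1.2, 0], 0]
    - [[0, 2.4, 0], 0]
    - [[0, 3.6, 0], 0]
    - [[0, 3.6, 0], 0]
    - [[0, 3.6, 0], 0]

```text
time_s: 2.8
eef_pos: [642.7, -229.4, 68.1]
orientation: [-0.551, 0.552, -0.444, 0.442]
ft_force: [-0.5, -0.2, -0.5]
opening: 1.002
```

```bash
python3 -c "
from h import *
T=toolT(arm.read_state()); im=arm.camera('wrist')[:,:,::-1]
np.save('T4.npy',T); cv2.imwrite('pics/w4.png',im)
go([642.6,-230.3,69],.217)"
```

```text
t 2.85 pos [ 643.56 -229.83   69.2 ] cur yaw 0.2168 F [0.44 0.04 0.63] open 1.004
shift cm [ 0.03  0.02 -0.1 ] turn -0.0002 ydir [-0.  0. -1.]
```

View pics/w4.png

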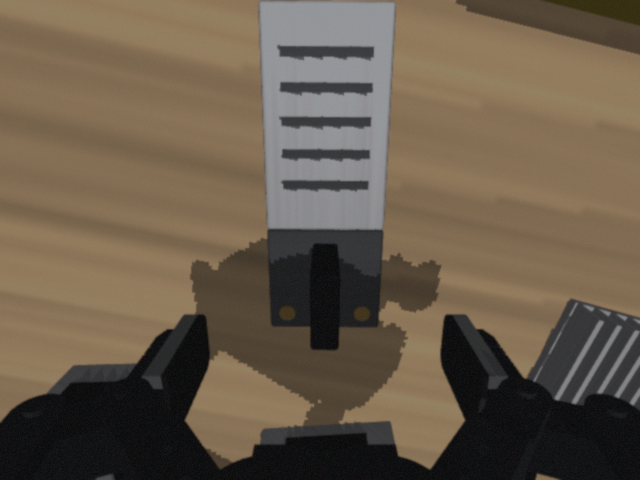

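>>> servo_tool:
  rows:
    - [[0, 0, 0], 0]
    - [[0, 0, 0], 0]
    - [[0, 0, 0], 0]
    - [[0, 0, 0], 0]
    - [[0, 0, 0], 0]
  gripper: 1

```text
time_s: 3.27
eef_pos: [644.4, -230.2, 70.8]
orientation: [0.551, -0.551, 0.443, -0.443]
ft_force: [-0.4, 0.5, -1.0]
opening: 0.305
```

>>> servo_tool:
  rows:
    - [[0, 0, 0], 0]
    - [[0, 0, 0], 0]
    - [[0, 0, 0], 0]
    - [[0, 0, 0], 0]
    - [[0, 0, 0], 0]

```text
time_s: 3.68
eef_pos: [644.1, -230.1, 70.3]
orientation: [-0.551, 0.551, -0.443, 0.443]
ft_force: [0.5, -1.0, -0.3]
opening: 0.0
```

```bash
python3 -c "
from h import *
T=toolT(arm.read_state()); im=arm.camera('wrist')[:,:,::-1]
np.save('T5.npy',T); cv2.imwrite('pics/w5.png',im)
go([642.6,-230.3,69],.217)
im=arm.camera('scene')[:,:,::-1];cv2.imwrite('pics/s5.png',cv2.resize(im[180:360,150:400],(800,576)))"
```

```text
t 3.7333 pos [ 644.1  -230.09   70.22] cur yaw 0.2168 F [ 0.26 -0.17 -0.05] open 0.002
shift cm [-0.01  0.12 -0.15] turn -0.0002 ydir [-0.  0. -1.]
```

View pics/w5.png

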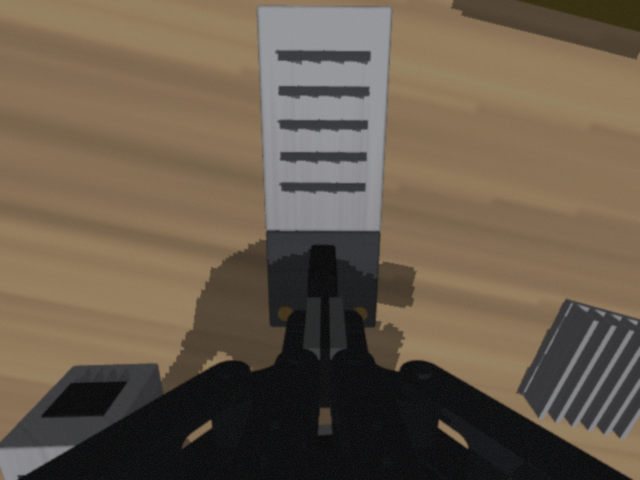

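View pics/s5.png

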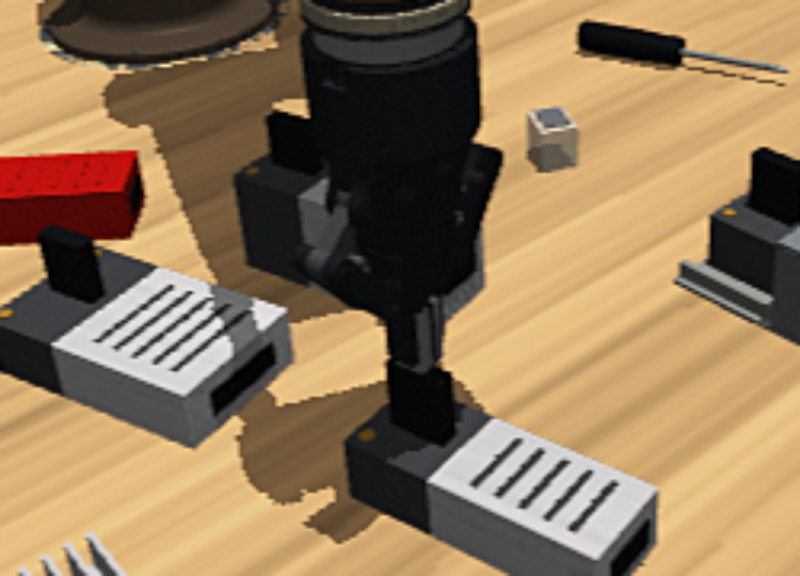

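```bash
python3 -c "
from h import *
T=np.load('T5.npy')
for l in [(0,0,0),(0,6,0),(0,25,0),(0,25,11),(0,25,-11)]:
  P=T@np.append(l,1.);print(l,P[:3],proj('wrist',P[:3],T),proj('scene',P[:3]),proj('top',P[:3]))
for P in [(658.4,-226.8,78),(626.8,-233.8,78)]: print(P,proj('wrist',np.array(P),T),proj('scene',np.array(P)),(proj('scene',np.array(P))-[150,180])*3.2)
im=arm.camera('top')[:,:,::-1];cv2.imwrite('pics/t5.png',im)
cv2.imwrite('pics/t5c.png',cv2.resize(im[80:300,330:490],None,fx=2.7,fy=2.7))
"
```

```text
(0, 0, 0) [ 644.12 -230.07   70.25] [323. 303.] [280.84 297.72] [415.66 154.29]
(0, 6, 0) [ 644.12 -230.07   64.25] [323.04 296.59] [281.11 300.74] [415.01 155.31]
(0, 25, 0) [ 644.12 -230.07   45.25] [323.17 278.77] [281.93 310.12] [412.97 158.48]
(0, 25, 11) [ 654.86 -227.7    45.25] [323.17 257.52] [287.42 312.5 ] [411.58 152.77]
(0, 25, -11) [ 633.37 -232.44   45.25] [323.16 299.29] [276.53 307.77] [414.37 164.21]
(658.4, -226.8, 78) [322.63 278.88] [288.04 296.83] [441.73 373.86]
(626.8, -233.8, 78) [322.74 349.49] [271.67 290.11] [389.34 352.35]
```

View pics/t5c.png

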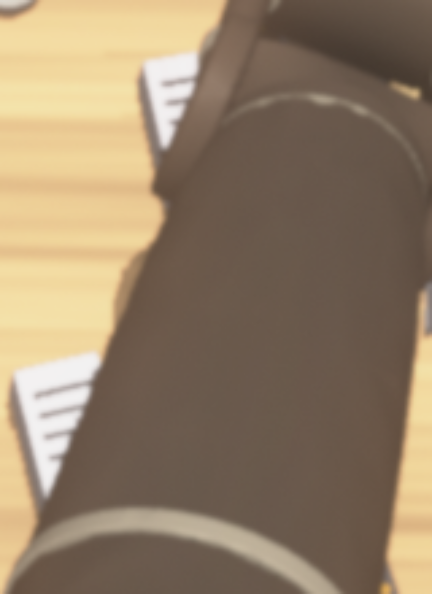

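```bash
python3 -c "
from h import *
T=np.load('T5.npy')
for y in range(-30,30,5):
  print(y,[proj('wrist',(T@np.array([x,y,z,1.]))[:3],T).round(0) for x,z in [(0,11),(0,-11),(42,11),(42,-11)]])
im=cv2.imread('pics/w5.png');cv2.imwrite('pics/w5c.png',cv2.convertScaleAbs(cv2.resize(im[220:420,230:420],None,fx=3,fy=3,interpolation=2),alpha=2.5))
s=cv2.imread('pics/s5.png');cv2.imwrite('pics/s5c.png',cv2.convertScaleAbs(s[200:500,250:600],alpha=2.5))
"
```

```text
-30 [array([323., 315.]), array([323., 369.]), array([444., 315.]), array([438., 369.])]
-25 [array([323., 308.]), array([323., 361.]), array([440., 308.]), array([435., 361.])]
-20 [array([323., 302.]), array([323., 353.]), array([437., 302.]), array([431., 353.])]
-15 [array([323., 295.]), array([323., 345.]), array([433., 296.]), array([428., 346.])]
-10 [array([323., 290.]), array([323., 339.]), array([430., 290.]), array([425., 339.])]
-5 [array([323., 284.]), array([323., 332.]), array([427., 284.]), array([423., 332.])]
0 [array([323., 279.]), array([323., 326.]), array([424., 279.]), array([420., 326.])]
5 [array([323., 274.]), array([323., 320.]), array([421., 275.]), array([417., 320.])]
10 [array([323., 270.]), array([323., 314.]), array([419., 270.]), array([415., 314.])]
15 [array([323., 266.]), array([323., 309.]), array([416., 266.]), array([413., 309.])]
20 [array([323., 261.]), array([323., 304.]), array([414., 262.]), array([411., 304.])]
25 [array([323., 258.]), array([323., 299.]), array([412., 258.]), array([409., 299.])]
```

View pics/w5c.png

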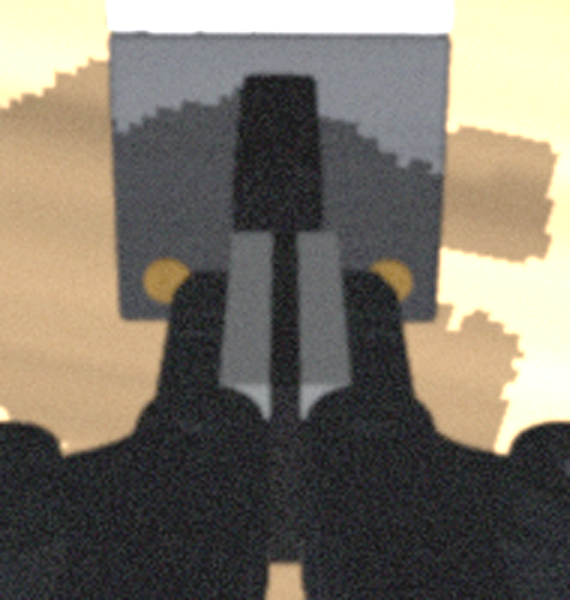

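View pics/s5c.png

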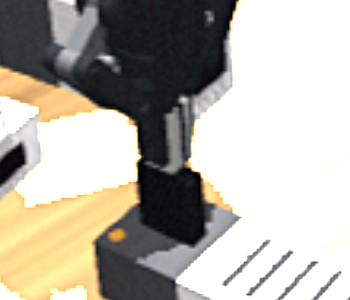

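```bash
python3 -c "
from h import *
T=np.load('T5.npy')
for w in [(321,297.3),(325,297.3),(313,297.3),(336,297.3)]:
  for s in [(282.5,295.5),(283.8,296.5)]:
    x,r=tri([ray('wrist',w,T),ray('scene',s)]);print(w,s,x,np.round(r,1),(np.linalg.inv(T)@np.append(x,1))[:3])
im=arm.camera('scene')[:,:,::-1];cv2.imwrite('pics/s6.png',cv2.convertScaleAbs(cv2.resize(im[235:335,235:345],None,fx=6,fy=6,interpolation=0),alpha=2.5))
"
```

```text
(321, 297.3) (282.5, 295.5) [ 648.27 -228.62   75.55] [0.9 0.9] [-0.53 -5.3   4.37]
(321, 297.3) (283.8, 296.5) [ 648.92 -228.08   74.38] [0.3 0.3] [-0.91 -4.12  5.12]
(325, 297.3) (282.5, 295.5) [ 649.65 -229.91   77.16] [0.7 0.7] [ 1.03 -6.91  5.44]
(325, 297.3) (283.8, 296.5) [ 650.32 -229.39   76.02] [0.6 0.6] [ 0.66 -5.76  6.2 ]
(313, 297.3) (282.5, 295.5) [ 645.42 -225.95   72.23] [1.4 1.4] [-3.75 -1.97  2.16]
(313, 297.3) (283.8, 296.5) [ 646.04 -225.39   70.99] [0.2 0.2] [-4.16 -0.74  2.88]
(336, 297.3) (282.5, 295.5) [ 653.31 -233.32   81.44] [0. 0.] [  5.15 -11.19   8.28]
(336, 297.3) (283.8, 296.5) [ 654.01 -232.82   80.36] [1.2 1.2] [  4.81 -10.11   9.07]
```

View pics/s6.png

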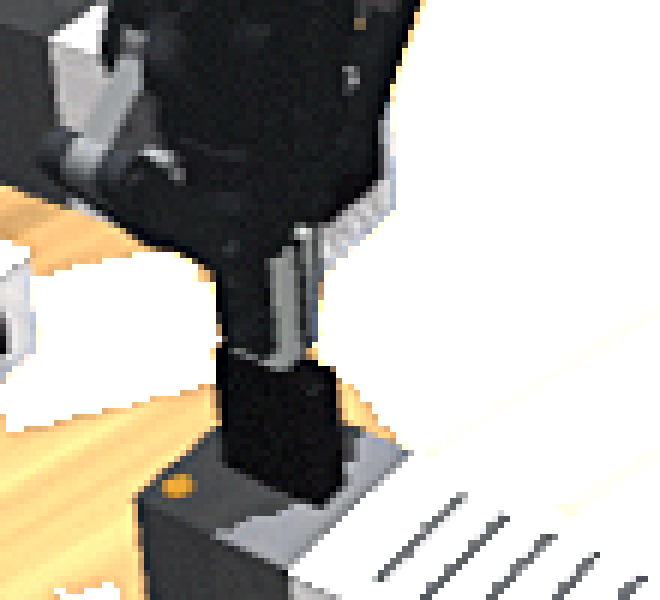

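The picture shows the fingers shut just above the plate: the tips are about 33 mm higher than the stated offset puts them. The scene and wrist views agree on this, so I'll reopen and go lower, guided by the images.

>>> servo_tool:
  rows:
    - [[0, 0, 0], 0]
    - [[0, 0, 0], 0]
    - [[0, 0, 0], 0]
    - [[0, 0, 0], 0]
    - [[0, 0, 0], 0]
  gripper: 0

```text
time_s: 4.3
eef_pos: [644.1, -230.1, 70.3]
orientation: [-0.551, 0.551, -0.443, 0.443]
ft_force: [0.5, 0.0, 0.1]
opening: 0.709
```

>>> servo_tool:
  rows:
    - [[0, 0, 0], 0]
    - [[0, 0, 0], 0]
    - [[0, 0, 0], 0]
    - [[0, 0, 0], 0]
    - [[0, 0, 0], 0]

```text
time_s: 4.72
eef_pos: [644.1, -230.1, 70.3]
orientation: [0.551, -0.551, 0.443, -0.443]
ft_force: [-0.0, -0.4, 0.3]
opening: 1.0
```

>>> servo_tool:
  rows:
    - [[0, 1.0, 0], 0]
    - [[0, 2.0, 0], 0]
    - [[0, 2.0, 0], 0]
    - [[0, 2.0, 0], 0]

```text
time_s: 5.05
eef_pos: [642.6, -229.5, 48.2]
orientation: [-0.551, 0.551, -0.444, 0.442]
ft_force: [-0.5, -0.2, -0.3]
opening: 1.001
```

```bash
python3 -c "
from h import *
s=arm.read_state();T=toolT(s);print(s['eef_pos'],s['ft_force'],s['opening'],s['joint_pos'])
im=arm.camera('wrist')[:,:,::-1]
np.save('T7.npy',T); cv2.imwrite('pics/w7.png',im)
im=arm.camera('scene')[:,:,::-1];cv2.imwrite('pics/s7.png',cv2.convertScaleAbs(cv2.resize(im[225:335,215:345],None,fx=5,fy=5,interpolation=0),alpha=2))"
```

```text
[ 642.62 -229.46   48.18] [-0.45 -0.23 -0.28] 1.0012671555301094 [-0.41  0.6   1.58  0.    0.96  0.95]
```

View pics/w7.png

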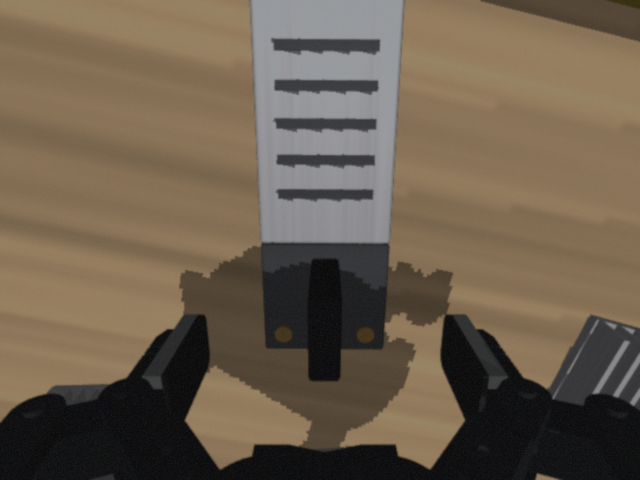

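View pics/s7.png

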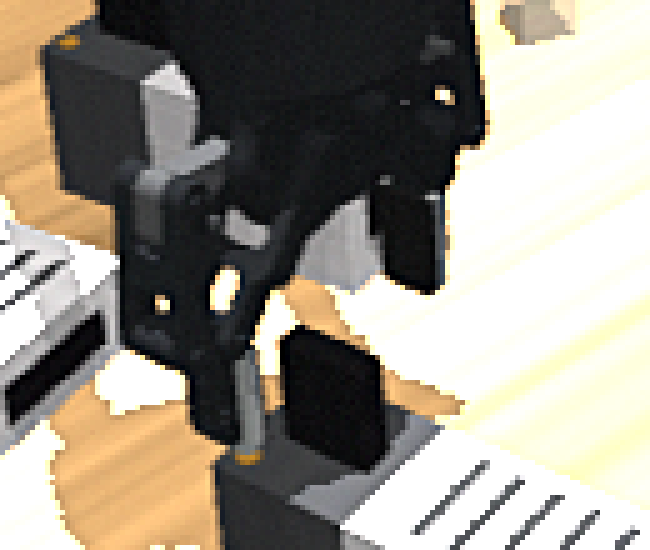

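>>> servo_tool:
  rows:
    - [[0, 0.5, 0], 0]
    - [[0, 1.0, 0], 0]
    - [[0, 1.0, 0], 0]

```text
time_s: 5.4
eef_pos: [643.3, -229.8, 39.1]
orientation: [-0.551, 0.551, -0.444, 0.442]
ft_force: [-0.9, 0.8, 0.0]
opening: 1.002
```

>>> servo_tool:
  rows:
    - [[0, 0, 0], 0]
    - [[0, 0, 0], 0]
    - [[0, 0, 0], 0]
    - [[0, 0, 0], 0]
    - [[0, 0, 0], 0]
  gripper: 1

```text
time_s: 5.82
eef_pos: [644.3, -230.2, 40.5]
orientation: [0.551, -0.551, 0.443, -0.443]
ft_force: [1.6, 0.0, 0.2]
opening: 0.303
```

>>> servo_tool:
  rows:
    - [[0, 0, 0], 0]
    - [[0, 0, 0], 0]
    - [[0, 0, 0], 0]
    - [[0, 0, 0], 0]
    - [[0, 0, 0], 0]

```text
time_s: 6.23
eef_pos: [644.2, -230.0, 40.4]
orientation: [0.551, -0.551, 0.443, -0.443]
ft_force: [-0.1, 1.5, 0.7]
opening: 0.127
```

```bash
python3 -c "
from h import *
s=arm.read_state();T=toolT(s);print(s['eef_pos'],s['ft_force'],s['opening'],s['joint_pos'])
im=arm.camera('wrist')[:,:,::-1]
np.save('T8.npy',T); cv2.imwrite('pics/w8.png',im)
im=arm.camera('scene')[:,:,::-1];cv2.imwrite('pics/s8.png',cv2.convertScaleAbs(cv2.resize(im[225:335,215:345],None,fx=5,fy=5,interpolation=0),alpha=2))"
```

```text
[ 644.18 -229.95   40.43] [-0.06  1.45  0.66] 0.12658723206025885 [-0.41  0.61  1.58  0.    0.94  0.95]
```

View pics/w8.png

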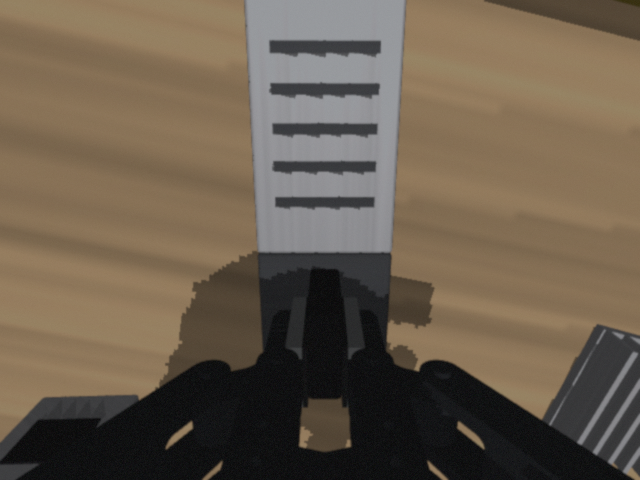

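View pics/s8.png

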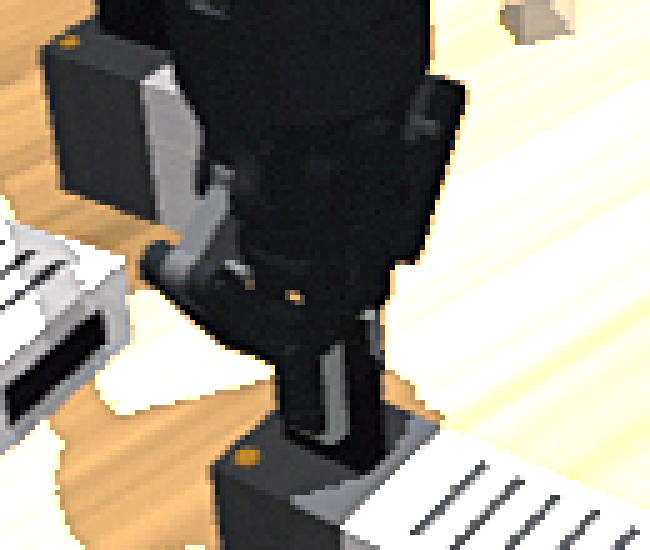

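>>> servo_tool:
  rows:
    - [[0, -0.5, 0], 0]
    - [[0, -1.5, 0], 0]
    - [[0, -3.0, 0], 0]
    - [[0, -3.0, 0], 0]

```text
time_s: 6.67
eef_pos: [646.3, -231.2, 73.8]
orientation: [0.552, -0.551, 0.441, -0.445]
ft_force: [3.2, -0.4, -2.3]
opening: 0.124
```

```bash
python3 -c "
from h import *
s=arm.read_state();print(s['eef_pos'],s['ft_force'],s['opening'],s['torque'])
im=arm.camera('wrist')[:,:,::-1]
cv2.imwrite('pics/w9.png',im)
im=arm.camera('scene')[:,:,::-1];cv2.imwrite('pics/s9.png',cv2.convertScaleAbs(cv2.resize(im[205:375,205:375],None,fx=3.5,fy=3.5,interpolation=0),alpha=1.3))
go([557,143,150],0.018)"
```

```text
[ 646.32 -231.19   73.82] [ 3.18 -0.35 -2.32] 0.12404430816551411 [-0.09 -0.08  0.  ]
t 6.7667 pos [ 645.51 -230.81   72.15] cur yaw 0.2167 F [ 1.2  -0.11 -5.32] open 0.123
shift cm [-38.39  -7.87  -0.58] turn 0.1987 ydir [ 0. -0. -1.]
```

View pics/s9.png

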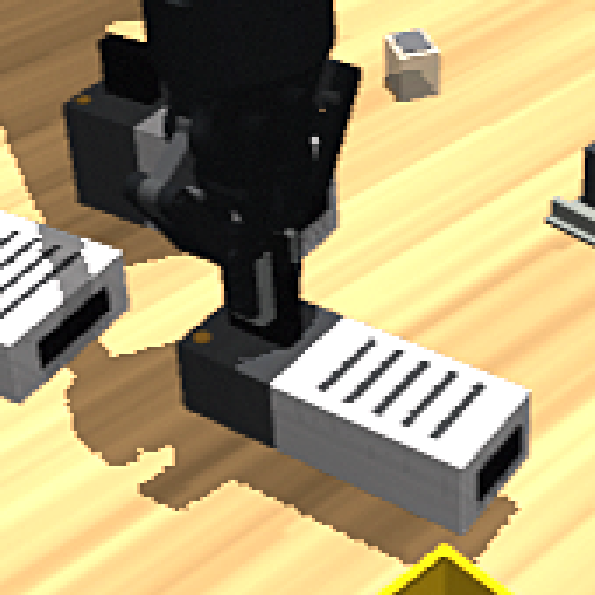

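>>> servo_tool:
  rows:
    - [[0, -2.0, 0], 0]
    - [[-0.5, -4.0, 0], 0]
    - [[-2, -6.0, 0], 0]
    - [[-4.5, -8.0, 0], 0]
    - [[-7.5, -8.0, 0], 0.02]

```text
time_s: 7.18
eef_pos: [631.5, -158.9, 155.5]
orientation: [0.547, -0.545, 0.446, -0.453]
ft_force: [1.7, 0.5, -2.9]
opening: 0.124
```

>>> servo_tool:
  rows:
    - [[-3.5, 0, -0.2], 0.02]
    - [[-7, 0, -0.4], 0.06]
    - [[-10.5, 0, -0.6], 0.1]
    - [[-14, 0, -0.8], 0.13]
    - [[-17.5, 0, -1], 0.16]

```text
time_s: 7.6
eef_pos: [582.8, 14.2, 149.9]
orientation: [-0.509, 0.509, -0.491, 0.491]
ft_force: [0.6, -0.2, -4.5]
opening: 0.127
```

```bash
python3 -c "
from h import *
go([542,142,130],0.018)"
```

```text
t 7.6 pos [582.8   14.23 149.95] cur yaw 0.0349 F [ 0.62 -0.19 -4.5 ] open 0.127
shift cm [-12.91   2.    -3.63] turn 0.0169 ydir [-0.  0. -1.]
```

>>> servo_tool:
  rows:
    - [[-2.5, 0, -1], 0.01]
    - [[-6, 0, -2], 0.017]
    - [[-9.5, 0, -3], 0.017]
    - [[-12.5, 0, -3.8], 0.017]
    - [[-12.9, 0, -3.8], 0.017]

```text
time_s: 8.02
eef_pos: [538.2, 145.1, 149.8]
orientation: [0.506, -0.506, 0.496, -0.493]
ft_force: [0.2, -1.1, -5.4]
opening: 0.129
```

>>> servo_tool:
  rows:
    - [[0, 0, 0], 0]
    - [[0, 0, 0], 0]

```text
time_s: 8.18
eef_pos: [541.2, 140.2, 150.2]
orientation: [-0.505, 0.505, -0.494, 0.495]
ft_force: [1.0, -0.9, -3.7]
opening: 0.126
```

```bash
python3 -c "
from h import *
go([542,142,130],0.018)
T=toolT(arm.read_state());np.save('T10.npy',T)
for n in ['wrist','top','scene']: cv2.imwrite('pics/%s10.png'%n,arm.camera(n)[:,:,::-1])
"
```

```text
t 8.1833 pos [541.18 140.18 150.19] cur yaw 0.0212 F [ 1.01 -0.85 -3.69] open 0.126
shift cm [-0.18  2.02  0.09] turn 0.0032 ydir [ 0. -0. -1.]
```

View pics/wrist10.png

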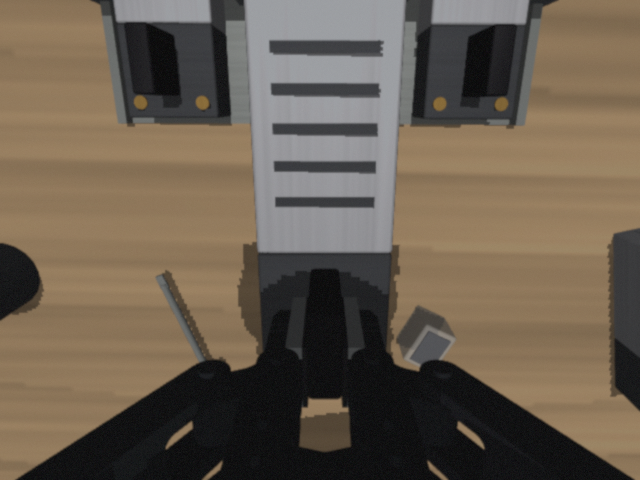

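View pics/scene10.png

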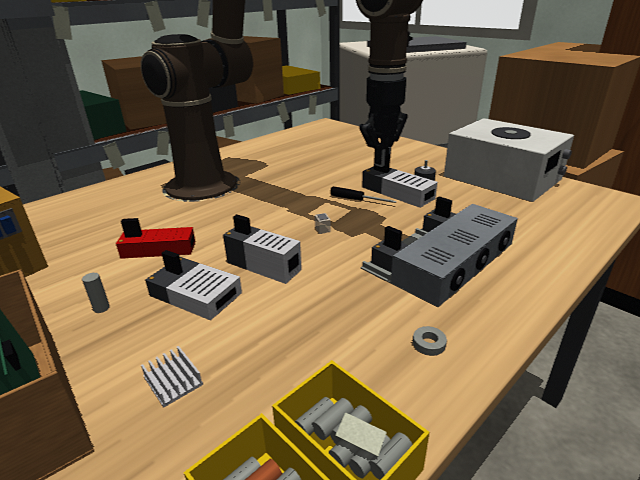

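View pics/top10.png

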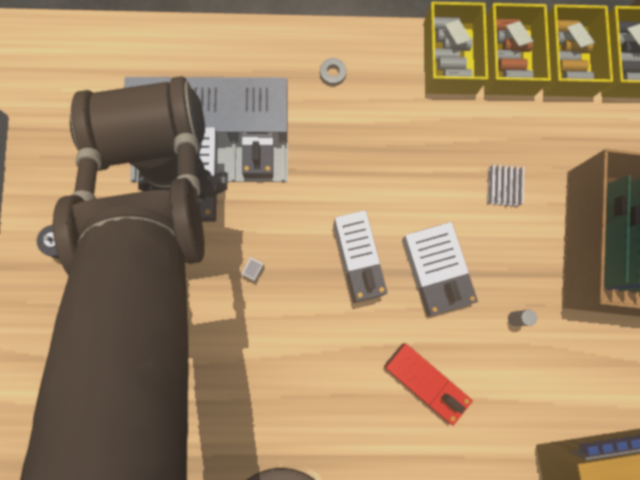

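Run:
```python
from h import *
T=np.load('T10.npy');im=cv2.imread('pics/wrist10.png')
hsv=cv2.cvtColor(im,cv2.COLOR_BGR2HSV)
m=cv2.inRange(hsv,(12,120,90),(28,255,255));m[130:]=0;m[:80]=0
n,l,st,c=cv2.connectedComponentsWithStats(m)
S=[]
for i in range(1,n):
    if st[i,4]>40: S.append(c[i]);print(c[i],st[i,4])
S=sorted(S,key=lambda p:p[0]); P=[onz('wrist',p,41,T) for p in S];print(np.array(P))
# same with top pic 0
t=cv2.imread('pics/top0.png')
L=(P[0]+P[1])/2;R=(P[2]+P[3])/2;d=L-R
th=np.arctan2(-d[0],d[1]);mid=(L+R)/2;print("units sep",np.linalg.norm(d),"theta",th,"mid",mid)
h=np.array([np.cos(th),np.sin(th),0]);print("stop from screws",mid+141.5*h)
for p in [(118,122.5),(527,125)]: print("apron front",onz('wrist',p,3,T))
print("apron mid",(onz('wrist',(118,122.5),3,T)+onz('wrist',(527,125),3,T))/2)
cv2.imwrite('pics/w10c.png',cv2.resize(im[0:140,90:560],(800,238)))
```

```text
[140.2  102.01] 137
[202.1  102.32] 138
[439.23 103.47] 133
[500.85 103.77] 136
[[619.98 254.91  41.  ]
 [620.66 216.75  41.  ]
 [623.27  70.27  41.  ]
 [623.95  32.12  41.  ]]
units sep 184.66231976515363 theta 0.017813823124110315 mid [621.97 143.51  41.  ]
stop from screws [763.44 146.03  41.  ]
apron front [605.39 288.81   3.  ]
apron front [610.23  -4.75   3.  ]
apron mid [607.81 142.03   3.  ]
```

View pics/w10c.png

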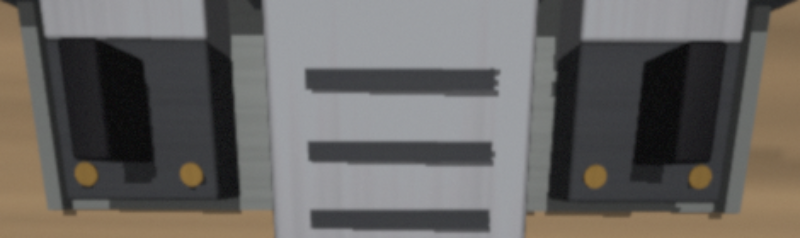

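>>> servo_tool:
  rows:
    - [[-0.1, 2, 0], 0.003]
    - [[-0.2, 4, 0], 0.003]
    - [[-0.2, 6, 0], 0.003]
    - [[-0.2, 8, 0], 0.003]
    - [[-0.2, 8, 0], 0.003]

```text
time_s: 8.75
eef_pos: [537.6, 140.2, 66.0]
orientation: [-0.501, 0.506, -0.498, 0.494]
ft_force: [-1.9, -1.0, -5.7]
opening: 0.126
```

>>> servo_tool:
  rows:
    - [[0, 0, 0], 0]
    - [[0, 0, 0], 0]

```text
time_s: 8.92
eef_pos: [542.4, 141.7, 71.2]
orientation: [0.504, -0.503, 0.496, -0.496]
ft_force: [-0.2, 0.4, -4.0]
opening: 0.127
```

```bash
python3 -c "
from h import *
go([542,142,47.5],0.018)
T=toolT(arm.read_state());np.save('T11.npy',T)
for n in ['wrist','scene']: cv2.imwrite('pics/%s11.png'%n,arm.camera(n)[:,:,::-1])
im=cv2.imread('pics/scene11.png');cv2.imwrite('pics/scene11c.png',cv2.resize(im[150:310,330:530],(800,640)[:2],interpolation=2)[:600])
"
```

```text
t 8.9167 pos [542.43 141.74  71.18] cur yaw 0.0156 F [-0.24  0.37 -4.01] open 0.127
shift cm [-0.03  2.37 -0.05] turn -0.0024 ydir [ 0.  0. -1.]
```

View pics/wrist11.png

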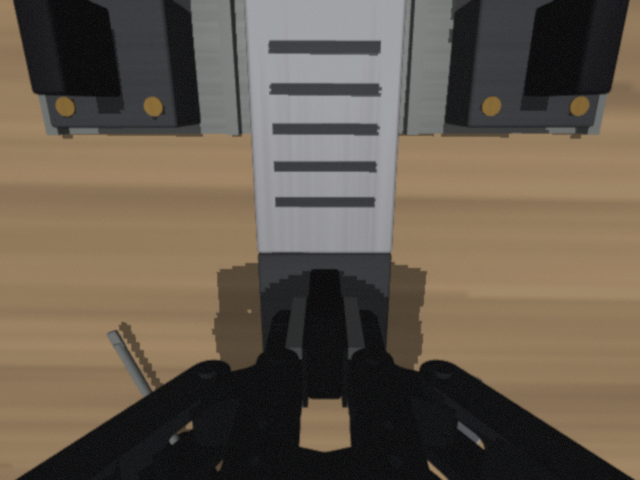

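View pics/scene11c.png

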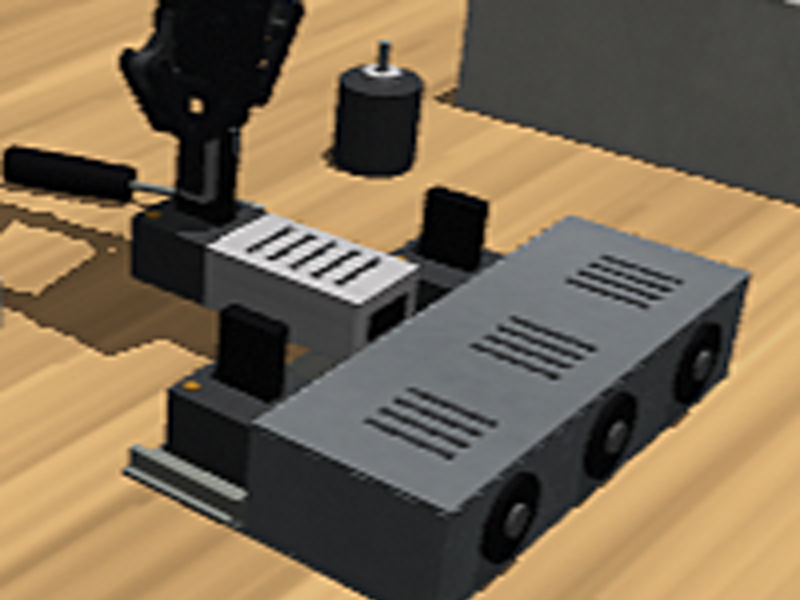

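>>> servo_tool:
  rows:
    - [[0, 0.8, 0], -0.002]
    - [[0, 1.6, 0], -0.002]
    - [[0, 2.3, 0], -0.002]
    - [[0, 2.3, 0], -0.002]
    - [[0, 2.3, 0], -0.002]

```text
time_s: 9.43
eef_pos: [540.0, 142.2, 46.2]
orientation: [-0.504, 0.505, -0.496, 0.495]
ft_force: [0.3, -0.1, -3.8]
opening: 0.127
```

```bash
python3 -c "
from h import *
arm.camera('wrist');arm.camera('wrist')
go([644.6,143.9,47.5],0.0178)
T=toolT(arm.read_state());np.save('T12.npy',T)
im=arm.camera('wrist')[:,:,::-1];cv2.imwrite('pics/w12.png',im)
im=arm.camera('scene')[:,:,::-1];cv2.imwrite('pics/s12.png',cv2.resize(im[150:310,330:530],(750,600),interpolation=2))
"
```

```text
t 9.5333 pos [541.17 142.38  47.09] cur yaw 0.0189 F [-0.01 -0.34 -3.32] open 0.125
shift cm [ 0.04 -0.04 10.34] turn 0.0011 ydir [-0. -0. -1.]
```

View pics/w12.png

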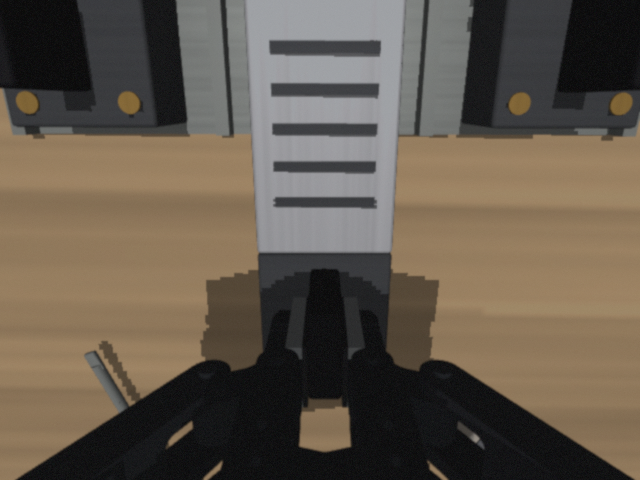

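View pics/s12.png

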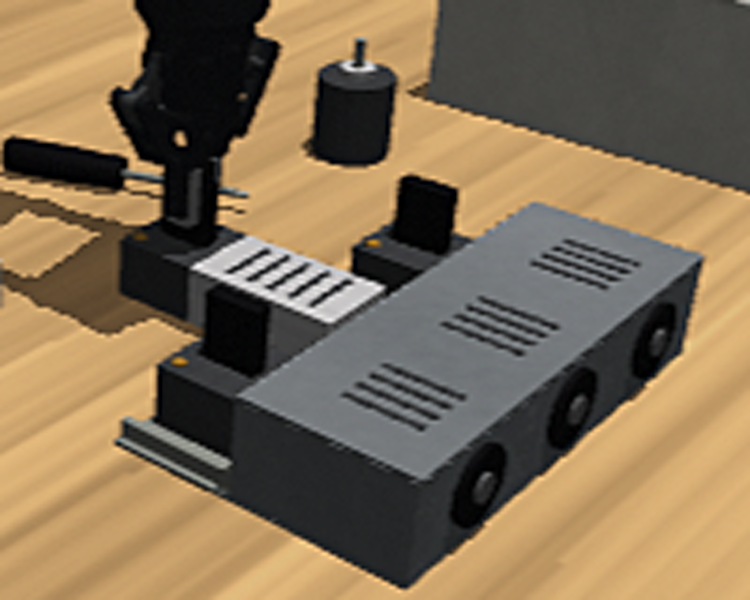

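>>> servo_tool:
  rows:
    - [[0, 0, 0.8], 0]
    - [[0, 0, 2.0], 0]
    - [[0, 0, 3.2], 0]
    - [[0, 0, 4.2], 0]
    - [[0, 0, 5.0], 0]

```text
time_s: 10.05
eef_pos: [593.2, 143.3, 47.7]
orientation: [0.505, -0.504, 0.495, -0.496]
ft_force: [0.7, -0.7, -4.5]
opening: 0.129
```

>>> servo_tool:
  rows:
    - [[0, 0, 0.8], 0]
    - [[0, 0, 1.8], 0]
    - [[0, 0, 2.8], 0]
    - [[0, 0, 3.7], 0]
    - [[0, 0, 4.2], 0]

```text
time_s: 10.47
eef_pos: [635.1, 144.1, 47.5]
orientation: [0.505, -0.504, 0.495, -0.496]
ft_force: [0.2, 0.1, -4.2]
opening: 0.127
```

>>> servo_tool:
  rows:
    - [[0, 0, 0], 0]
    - [[0, 0, 0], 0]

```text
time_s: 10.63
eef_pos: [633.1, 144.0, 47.1]
orientation: [-0.504, 0.505, -0.495, 0.495]
ft_force: [-0.2, -1.1, -5.0]
opening: 0.124
```

```bash
python3 -c "
from h import *
arm.camera('wrist')
go([644.6,143.9,43.5],0.0178)
T=toolT(arm.read_state());np.save('T13.npy',T)
im=arm.camera('wrist')[:,:,::-1];cv2.imwrite('pics/w13.png',im)
"
```

```text
t 10.6833 pos [632.55 143.98  46.93] cur yaw 0.0188 F [-0.05 -0.54 -4.48] open 0.126
shift cm [0.03 0.34 1.21] turn 0.001 ydir [-0. -0. -1.]
```

View pics/w13.png

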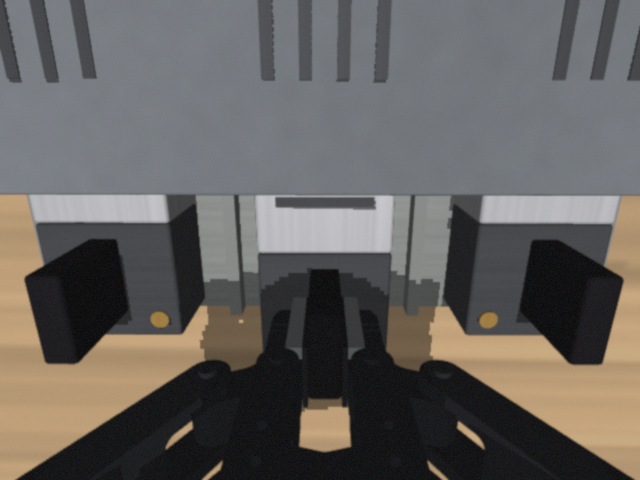

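>>> servo_tool:
  rows:
    - [[0, 0.15, 0.3], 0]
    - [[0, 0.3, 0.6], 0]
    - [[0, 0.3, 0.9], 0]
    - [[0, 0.3, 0.9], 0]
    - [[0, 0.3, 0.9], 0]

```text
time_s: 11.15
eef_pos: [642.5, 144.2, 44.3]
orientation: [0.505, -0.505, 0.495, -0.495]
ft_force: [0.4, 0.6, -3.9]
opening: 0.13
```

>>> servo_tool:
  rows:
    - [[0, 0.05, 0], 0]
    - [[0, 0.1, 0], 0]
    - [[0, 0.1, 0], 0]
    - [[0, 0.1, 0], 0]

```text
time_s: 11.48
eef_pos: [642.2, 144.3, 43.5]
orientation: [0.505, -0.505, 0.495, -0.495]
ft_force: [-0.7, 0.5, -2.8]
opening: 0.122
```

```bash
python3 -c "
from h import *
go([644.6,143.9,43.5],0.0178)"
```

```text
t 11.4833 pos [642.18 144.26  43.45] cur yaw 0.0187 F [-0.65  0.52 -2.84] open 0.122
shift cm [ 0.04 -0.    0.24] turn 0.0009 ydir [ 0.  0. -1.]
```

Fz has started to drop, so the floor is close. Next I push forward in small steps and watch Fx.

>>> servo_tool:
  rows:
    - [[0, 0.05, 0.1], 0]
    - [[0, 0.05, 0.1], 0]
    - [[0, 0.05, 0.1], 0]

```text
time_s: 11.73
eef_pos: [642.8, 144.4, 43.4]
orientation: [-0.504, 0.505, -0.496, 0.495]
ft_force: [-4.5, 1.5, 2.6]
opening: 0.124
```

>>> servo_tool:
  rows:
    - [[0, 0, 0.1], 0]
    - [[0, 0, 0.1], 0]
    - [[0, 0, 0.1], 0]

```text
time_s: 11.98
eef_pos: [644.0, 144.4, 43.4]
orientation: [-0.505, 0.505, -0.495, 0.495]
ft_force: [-4.1, -0.1, 4.5]
opening: 0.128
```

>>> servo_tool:
  rows:
    - [[0, 0, 0.1], 0]
    - [[0, 0, 0.1], 0]
    - [[0, 0, 0.1], 0]

```text
time_s: 12.23
eef_pos: [644.3, 144.4, 43.4]
orientation: [-0.504, 0.505, -0.496, 0.495]
ft_force: [-6.6, 0.7, 6.0]
opening: 0.128
```

>>> servo_tool:
  rows:
    - [[0, 0, 0.1], 0]
    - [[0, 0, 0.1], 0]
    - [[0, 0, 0.1], 0]

```text
time_s: 12.48
eef_pos: [644.2, 144.5, 43.4]
orientation: [-0.504, 0.506, -0.496, 0.494]
ft_force: [-9.2, 0.3, 7.2]
opening: 0.125
```

>>> servo_tool:
  rows:
    - [[0, 0, 0.1], 0]
    - [[0, 0, 0.1], 0]
    - [[0, 0, 0.1], 0]

```text
time_s: 12.73
eef_pos: [644.2, 144.5, 43.4]
orientation: [-0.503, 0.506, -0.497, 0.494]
ft_force: [-11.8, 0.5, 10.1]
opening: 0.126
```

```bash
python3 -c "
from h import *
go([644.6,143.9,43.5],0.0178)
T=toolT(arm.read_state());np.save('T14.npy',T)
im=arm.camera('wrist')[:,:,::-1];cv2.imwrite('pics/w14.png',im)
"
```

```text
t 12.7333 pos [644.19 144.48  43.38] cur yaw 0.0188 F [-11.8    0.45  10.1 ] open 0.126
shift cm [ 0.06 -0.01  0.04] turn 0.001 ydir [-0.01 -0.   -1.  ]
```

View pics/w14.png

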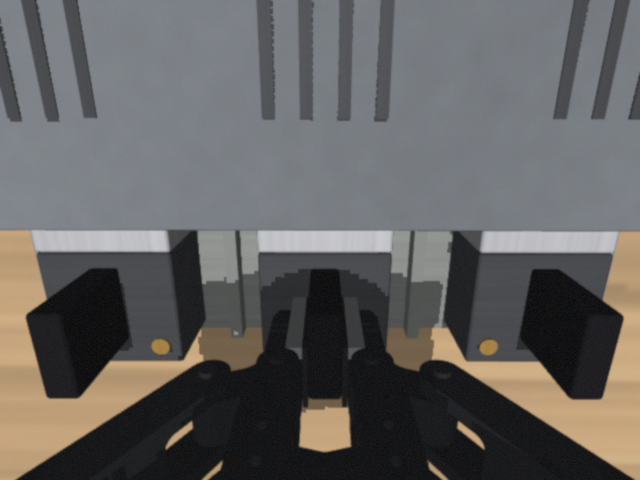

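>>> servo_tool:
  rows:
    - [[0, -0.05, -0.1], 0]
    - [[0, -0.1, -0.2], 0]
    - [[0, -0.1, -0.2], 0]

```text
time_s: 13.03
eef_pos: [644.3, 144.3, 43.4]
orientation: [-0.504, 0.505, -0.496, 0.495]
ft_force: [-6.2, 0.9, 1.5]
opening: 0.131
```

>>> servo_tool:
  rows:
    - [[0, 0, 0], 0]
    - [[0, 0, 0], 0]
    - [[0, 0, 0], 0]
    - [[0, 0, 0], 0]
    - [[0, 0, 0], 0]
  gripper: 0

```text
time_s: 13.45
eef_pos: [646.2, 144.3, 44.2]
orientation: [0.505, -0.504, 0.495, -0.496]
ft_force: [-0.7, 0.5, -0.0]
opening: 0.832
```

>>> servo_tool:
  rows:
    - [[0, 0, 0], 0]
    - [[0, 0, 0], 0]
    - [[0, 0, 0], 0]
    - [[0, 0, 0], 0]
    - [[0, 0, 0], 0]

```text
time_s: 13.87
eef_pos: [645.2, 144.3, 43.8]
orientation: [0.505, -0.505, 0.495, -0.495]
ft_force: [-0.3, 0.1, -0.2]
opening: 1.003
```

```bash
python3 -c "
from h import *
go([644.6,143.9,43.5],0.0178)
T=toolT(arm.read_state());np.save('T15.npy',T)
im=arm.camera('wrist')[:,:,::-1];cv2.imwrite('pics/w15.png',im)
"
```

```text
t 13.8667 pos [645.22 144.27  43.77] cur yaw 0.0188 F [-0.32  0.12 -0.15] open 1.003
shift cm [ 0.04  0.03 -0.06] turn 0.001 ydir [ 0.  0. -1.]
```

View pics/w15.png

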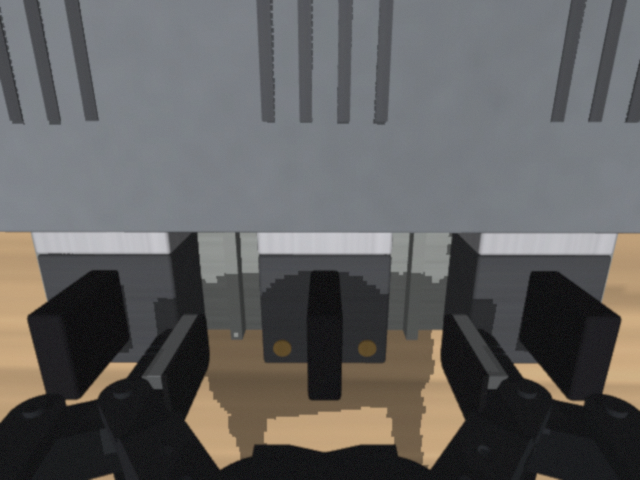

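>>> servo_tool:
  rows:
    - [[0, -1, 0], 0]
    - [[0, -3, 0], 0]
    - [[0, -6, 0], 0]
    - [[0, -9, 0], 0]
    - [[0, -12, 0], 0]

```text
time_s: 14.33
eef_pos: [644.9, 144.3, 165.5]
orientation: [-0.505, 0.505, -0.495, 0.495]
ft_force: [0.7, 0.3, -0.2]
opening: 1.005
```

>>> servo_tool:
  rows:
    - [[0, -2, -2], 0]
    - [[0, -2, -5], 0]
    - [[0, -2, -8], 0]
    - [[0, -2, -10], 0]
    - [[0, -2, -10], 0]

```text
time_s: 14.75
eef_pos: [540.8, 142.3, 184.0]
orientation: [-0.504, 0.506, -0.496, 0.494]
ft_force: [0.1, 0.5, -0.5]
opening: 0.998
```

>>> servo_tool:
  rows:
    - [[0, 0, 0], 0]
    - [[0, 0, 0], 0]
    - [[0, 0, 0], 0]

```text
time_s: 15.0
eef_pos: [546.8, 142.5, 184.5]
orientation: [0.505, -0.504, 0.495, -0.496]
ft_force: [0.3, -0.5, -0.1]
opening: 0.999
```

```bash
python3 -c "
from h import *
s=arm.read_state();T=toolT(s);np.save('T16.npy',T);print(s['time_s'],s['eef_pos'],s['ft_force'])
for n in ['wrist','scene','top']:
  im=arm.camera(n)[:,:,::-1];cv2.imwrite('pics/%s16.png'%n,im)
"
```

```text
15.0 [546.75 142.51 184.52] [ 0.28 -0.53 -0.08]
```

View pics/wrist16.png

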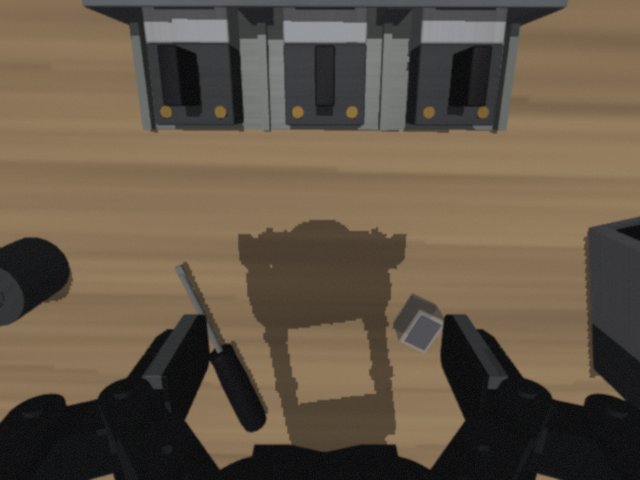

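View pics/scene16.png

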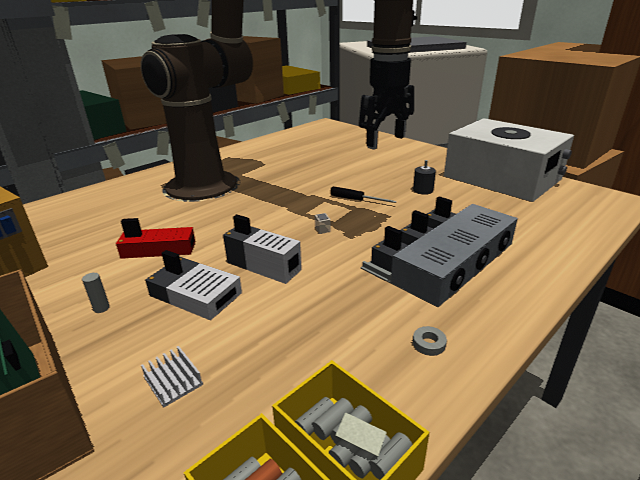

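Run:
```python
from h import *
T=np.load('T16.npy');im=cv2.imread('pics/wrist16.png')
m=cv2.inRange(cv2.cvtColor(im,cv2.COLOR_BGR2HSV),(12,120,90),(28,255,255));m[125:]=0;m[:95]=0
n,l,st,c=cv2.connectedComponentsWithStats(m)
S=sorted([c[i] for i in range(1,n) if st[i,4]>40],key=lambda p:p[0])
P=np.array([onz('wrist',p,41,T) for p in S]);print(P)
a=P[5]-P[0];a/=np.linalg.norm(a)
M=[(P[2*i]+P[2*i+1])/2 for i in range(3)]
nrm=np.array([-a[1],a[0],0]);print("module vs line of fixed units (mm, along/lateral)",(M[1]-(M[0]+M[2])/2)@nrm,(M[1]-(M[0]+M[2])/2)@a)
for i in range(3): d=P[2*i]-P[2*i+1];print("yaw",np.arctan2(-d[0],d[1]),"spacing",np.linalg.norm(d))
d=cv2.absdiff(cv2.imread('pics/top0.png'),cv2.imread('pics/top16.png'))
print("others diff (top)",d[200:320,330:485].max(),d[340:430,380:480].max())
```

```text
[[619.99 254.79  41.  ]
 [620.66 216.77  41.  ]
 [621.5  162.48  41.  ]
 [622.2  124.23  41.  ]
 [623.28  70.43  41.  ]
 [624.01  32.17  41.  ]]
module vs line of fixed units (mm, along/lateral) -0.13593763885587448 0.18053152538024303
yaw 0.017624092937519646 spacing 38.02149430132333
yaw 0.018143303482887257 spacing 38.259718314017356
yaw 0.019019754292517854 spacing 38.273785000234334
others diff (top) 40 40
```

Run:
```python
from h import *
a=cv2.imread('pics/top0.png');b=cv2.imread('pics/top16.png')
hs=lambda t:cv2.cvtColor(t,cv2.COLOR_BGR2HSV)
for x0,y0,x1,y1 in [(330,205,390,305),(400,215,480,320)]:
    o=[]
    for t in (a,b):
        h=hs(t[y0:y1,x0:x1]);m=((h[...,1]<30)&(h[...,2]>120)).astype(np.uint8);q=cv2.moments(m,True);o.append((q['m10']/q['m00'],q['m01']/q['m00']))
    print(o)
print(arm.finish_job())
```

```text
[(26.50197628458498, 35.92998306041784), (26.314116379310345, 36.4520474137931)]
[(36.05026656511805, 39.44706778370145), (35.85641584878226, 39.966921119592875)]
the job is handed in; nothing more can be done
None
```

The low, narrow module is in the empty bay with its nose against the stop, flat on the bay floor and released. I handed the job in at about 15 s of the 40 s allowed.

- **Grasp:** The first close missed, because the real fingertips stood about 33 mm farther back than the stated offset. The fingers shut above the plate without touching it. I reopened, lowered by about 30 mm using the images, and then had a firm grip (opening 0.127).
- **Insertion:** I slid the module in about 4 mm above the bay floor, set it down, then pushed until it stopped moving while the force rose to about 12 N.
- **Final position:** The module's rear screws line up with those of the two fixed units to within 0.2 mm both along and across the bay. Its yaw is 0.018 rad against 0.018 and 0.019 for the fixed units. Its screw spacing also matches theirs, which fits it lying flat at the same height.
- **Other units:** The scene view shows the wide, tall and red units where they were. In the top view, the wide and tall units' centroids moved by the same half pixel (about 1 mm). I put that down to lighting or shadow, since nothing touched them. I only checked the red unit by eye; a raw image difference over both areas peaked at 40 grey levels, which I did not trace.
- **Robot:** It ended clear of everything with near-zero force.

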